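Hold a cast seat lever level over its fixture

TASK

Pick the cast metal lever off the freely spinning orange turntable, gripping its arm at the balance point, and carry it level to the blue fixture. Finish while holding it still and level with its hub centred over the large yellow nest and its small boss centred over the small yellow nest, its underside about 60 mm above the nest rims; do not set it down, drop it, touch the fixture with it, or disturb the other things on the bench.

Things in the scene. Friction and masses are not known exactly. Their poses are not given: they have to be found in the camera images.
- lever: cast grey lever, 0.4 to 0.7 kg, 192 mm long, lying flat. Thick hub (44 mm across, 42 high) at one end, slim boss (20 across, 42 high) at the other, axes 160 mm apart; between them a straight arm 16 mm wide, its underside 20 and top 40 mm above the lever's underside, open below. Origin: middle of its length, at the underside; x along the arm from hub (axis x = -74 mm) to boss (x = +86 mm), z up
- lever_balance (a point): the lever's balance point, not at its middle: at x = -26 mm of the lever, 48 mm from the hub's axis and 26 mm from the hub's rim, inside the arm at mid-width and mid-height, 30 mm above the lever's underside; a grip centred up to 12 mm along the arm from there will do
- lever_hub (a point): centre of the hub's underside on the lever
- lever_boss (a point): centre of the small boss's underside on the lever
- turntable_stand: fixed grey foot of the turntable, 150 mm across, origin at its centre on the bench; it carries a flat, rimless orange platter 250 mm across whose top is 36 mm above the bench. The lever lies on the platter at any angle within about 55 degrees of straight across the bench (boss to the robot's left)
- turntable (a joint): angle of the platter about its upright axis, rad; it spins freely, without springs or stops, nearly without friction, and turns along when the lever is pushed
- fixture: fixed blue plate 250 x 100 x 12 mm on the bench with two upright yellow rings (nests) 25 mm high, rims 37 mm above the bench, and a lower steel block between. Origin: centre of the plate's underside; x from the large nest to the small, z up. Large nest (68 mm outside, 52 inside) at x = -74 mm, small nest (40 outside, 26 inside) at x = +86 mm. Points across the bench as the lever does, within 32 degrees
- nest_large (a point): centre of the large nest's mouth, level with its rim
- nest_small (a point): centre of the small nest's mouth, level with its rim
- twrench: bystander: steel T-handle wrench lying flat, 230 mm long, handle 110 mm wide, 17 mm high; origin under the middle of its length
- stapler: bystander: grey and black air stapler lying on its side, about 180 x 90 x 36 mm; origin under its body
- glue_tin: bystander: upright tin with a yellow label, 76 mm across, 90 mm high; origin at the centre of its underside
- cleaner: bystander: upright green bottle, 60 mm across, 170 mm high; origin at the centre of its underside
- screw_cup: bystander: red cup, 80 mm across, 60 mm high; origin at the centre of its underside
- angle_bracket: bystander: small dark steel angle bracket, 50 x 30 x 35 mm, on the bench nearest the robot; origin under its foot
- bumper_ring: bystander: black rubber ring, 52 mm across, 18 mm high; origin at the centre of its underside

How it is judged:
By the outcome, as a careful person would: the job done as asked, in the order asked, and still so for the second after the job is handed in, while the arm keeps its last pose, push and grip.
It also fails if it takes over 43 s, if anything falls off the work surface, if the arm or the gripper's body presses on something with over 40 N, if the wrist force passes 120 N, or if a joint passes its speed limit or range.

ROBOT

A 6-joint arm with a two-finger parallel gripper is mounted at the origin on the work surface. World frame = base frame: x ahead of the robot, y to its left, z up, the work surface at z = 0. Lengths are in mm, angles in degrees, forces in N, time in s.
With the tool pointing down it reaches from about 325 to 925 mm from the base axis. Payload 3.1 kg.
Tool frame: the origin (TCP) lies at the very end of the fingers, on their centre line; the grasp point (between the pads) lies grasp_offset behind it (grasp_offset is the distance from the TCP to the grasp point, in mm); z points along the fingers, x is the direction in which the jaws open and shut, and the axes are right-handed (so a half turn about z gives the same grasp; the last joint's range is limited). The gripper opens to 85 mm and grips with 20 to 120 N. Pads are 22 mm wide; open, the fingers measure 114 mm over their backs; the gripper's body (76 mm by 85 mm) begins 54 mm behind the grasp point. The pads swing forward as they close: fully open they stand 13 mm farther back than shut.
Start: joints at [70.176, 12.427, 92.441, -0, 75.132, -6.429], TCP at [144.777, 608.012, 194.5] pointing down, gripper open.
Joint ranges: [-157.48, 157.48], [-44.54, 120.13], [17.64, 146.25], [-64.5, 244.5], [7.68, 150.69], [-147.95, 147.95]. Speed limits (degrees/s): [159.86, 159.86, 180, 180, 180, 180].

INTERFACE

Orientations are given as [roll, pitch, yaw] about the fixed x, y, z axes, in that order (R = Rz(yaw) Ry(pitch) Rx(roll)).
In Python, from station import * gives the robot as it stands. Calls block until the motion is done:
- goto(position, orientation): joint-space move of the TCP to a pose.
- move_l(position, attitude=None, speed=150): straight line of the TCP; attitude=None keeps the orientation; speed is the mean speed in mm/s.
- move_j(angles): joint-space move.
- grip(opening, squeeze=None): finger opening in mm; squeeze is the grip in N (None keeps the last); returns when the fingers have stopped.
- wait(seconds).
- solve_ik(position, orientation): joint angles nearest the present ones, or None.
- get_obs(): the state.
- get_image(name): name is "scene" or "top"; returns the picture (384x512x3 uint8, red, green, blue); there is no depth.
- get_calibration(name): a dict with "fx", "fy", "cx", "cy" (pixels), "R" (3x3) and "t" (3): a world point X has camera coordinates R X + t. Camera axes: x right, y down, z forward; pixel columns grow to the right and rows downward; lengths in mm; the calibration is good to about 2 mm. A picture is of the moment at which its call begins. get_calibration takes no time and is no camera call.
A pose or a line that the arm cannot do raises Unreachable and nothing moves.
- sign_off(): hands the job in, once; it reports no verdict.
Trained networks look in the newest picture that a camera, given by its name, has taken for a name from the list of things; names that differ only in an ending like _2 or _b are one class to them, and where a whole thing is asked for, a point or a joint stands for the part that bears it (a point fixed in the world has none). Each returns a list of dicts, best first, with "score" (0 to 1); they miss things now and then, are a little off and sometimes report something else, mostly with a low value. They report only what shows in the picture. A call takes as long as a camera call.
- spot_in(name, camera): "extent" ([centre column, centre row, width, height] in pixels, round what is visible of it).
- regions_of(name, camera): "region" (384x512 bool, what is visible of it) and "extent" ([centre column, centre row, width, height] in pixels, round what is visible of it).
The state is a dict: "t": time; "joint_pos": joint angles; "qvel": joint speeds; "effort": joint torques, N m; "tcp_pos": TCP position; "ee_rot": TCP orientation; "wrist_force": force on the tool from outside, world axes, zero at the start; "moment": the same for the moment, N m; "grip_width": finger opening in mm.
Only numpy, scipy, OpenCV 4.12 (cv2) and the standard library are available. Lean on these libraries where they do the work, as an engineer would, in place of code of your own. Each camera call takes 0.05 s, during which the arm holds its last target.

## Working session

There is one attempt and no reset: what is moved stays moved. The work goes in short steps, each a Python script; the robot and the scene stay as the last script left them, time stands still between calls to the robot, and variables do not carry over. Pictures are saved under pics/ and viewed, and the job is handed in when it is done.

```bash
mkdir -p pics; ls
python3 - <<'E'
from station import *
import cv2
for n in ("scene","top"):
    im=get_image(n); cv2.imwrite(f"pics/{n}0.png",im[:,:,::-1])
    c=get_calibration(n); print(n,c)
o=get_obs(); print(o)
for n in ("lever","fixture","turntable_stand","lever_hub","nest_large"):
    for c in ("scene","top"):
        print(n,c,[(round(d["score"],2),[round(x) for x in d["extent"]]) for d in regions_of(n,c)][:3])
print([n for n in dir() if 'offset' in n.lower()])
E
```

```text
pics
scene {'fx': 375.56449626521083, 'fy': 375.56449626521083, 'cx': 253.9385411078077, 'cy': 193.08262237822214, 'R': array([[-0.57045931,  0.82124447,  0.01156272],
       [ 0.7064809 ,  0.49782399, -0.50304673],
       [-0.41888055, -0.27879885, -0.86418186]]), 't': array([ 346.24560841, -354.765974  , 1590.5408787 ])}
top {'fx': 392.25425767554356, 'fy': 392.25425767554356, 'cx': 252.76640689728282, 'cy': 192.8627582118405, 'R': array([[ 0.0297883 , -0.99948887,  0.01160383],
       [-0.99708502, -0.03052847, -0.0699248 ],
       [ 0.07024331, -0.00948706, -0.99748477]]), 't': array([ -51.50813324,  576.3635975 , 1455.24545267])}
{'t': 0.1, 'joint_pos': array([ 7.01786144e+01,  1.24730550e+01,  9.25218904e+01,  1.67060309e-03,
        7.51333516e+01, -6.42876311e+00]), 'qvel': array([-0.03294041, -0.00705769, -0.11413929, -0.0834527 , -0.05294532,
        0.07512368]), 'effort': array([-8.49286189e-04, -3.98067927e+01, -3.04975104e+01, -1.32513510e-04,
        4.18067284e-03, -2.02198186e-05]), 'tcp_pos': array([144.44872246, 607.2161669 , 193.26849915]), 'ee_rot': array([-1.79984031e+02,  1.27309560e-01,  7.66069648e+01]), 'wrist_force': array([0.34150691, 0.68022786, 0.33825971]), 'moment': array([-0.01362044,  0.03053468,  0.01526737]), 'grip_width': 85.33683520870657}
lever scene [(0.94, [220, 166, 54, 21]), (0.39, [200, 231, 22, 30])]
lever top [(0.79, [296, 203, 39, 43]), (0.28, [186, 214, 35, 70])]
fixture scene [(0.74, [320, 226, 62, 59])]
fixture top [(0.71, [186, 213, 39, 71])]
turntable_stand scene [(0.83, [217, 171, 62, 59])]
turntable_stand top [(0.94, [297, 205, 66, 68]), (0.67, [186, 215, 40, 65])]
lever_hub scene [(0.84, [222, 167, 50, 18]), (0.24, [200, 232, 21, 28])]
lever_hub top [(0.74, [296, 206, 38, 42])]
nest_large scene [(0.88, [322, 225, 63, 63])]
nest_large top [(0.92, [184, 210, 41, 67])]
['grasp_offset']
```

Run:
```python
import cv2
from station import grasp_offset
print(grasp_offset)
a=cv2.imread("pics/top0.png"); b=cv2.imread("pics/scene0.png")
cv2.imwrite("pics/t1.png",cv2.resize(a[150:280,140:340],None,fx=4,fy=4,interpolation=cv2.INTER_CUBIC))
cv2.imwrite("pics/s1.png",cv2.resize(b[120:270,165:365],None,fx=4,fy=4,interpolation=cv2.INTER_CUBIC))
```

```text
18.700000000000003
```

View pics/top0.png

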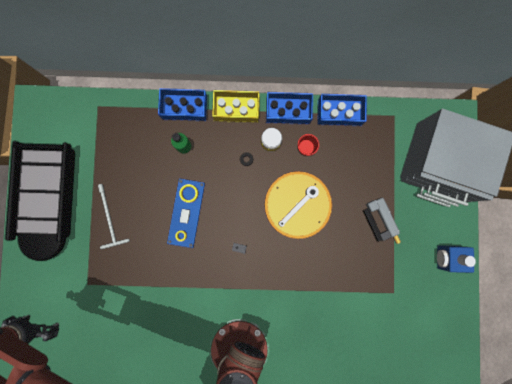

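View pics/t1.png

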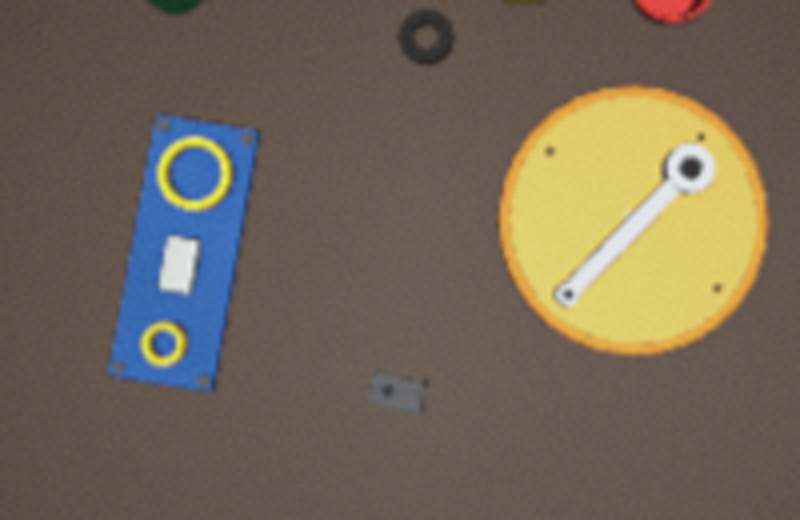

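View pics/s1.png

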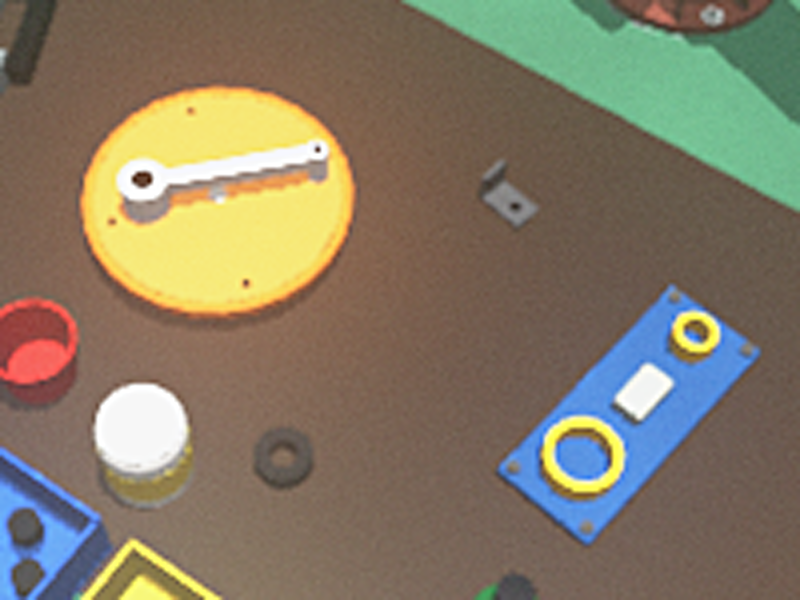

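View pics/scene0.png

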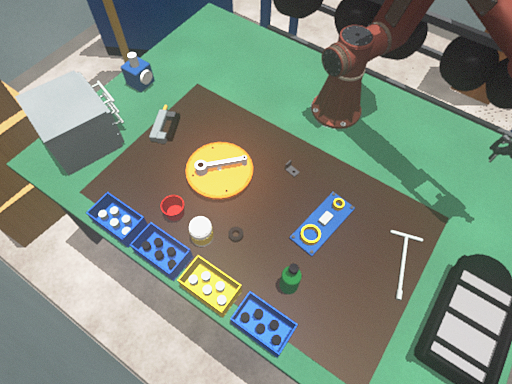

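The top view shows the lever with its hub near (312,192) and boss near (282,223). The large nest is near (188,193) and the small one near (181,236). Next I'll refine these at sub-pixel level and check both cameras against each other.

```bash
cat > h.py <<'E'
import numpy as np, cv2
from station import *
C={n:get_calibration(n) for n in ("top","scene")}
def back(n,uv,z):
    c=C[n]; d=np.array([(uv[0]-c["cx"])/c["fx"],(uv[1]-c["cy"])/c["fy"],1.]); d=c["R"].T@d; o=-c["R"].T@c["t"]
    return o+d*(z-o[2])/d[2]
def proj(n,X):
    c=C[n]; p=c["R"]@np.asarray(X,float)+c["t"]; return np.array([c["fx"]*p[0]/p[2]+c["cx"],c["fy"]*p[1]/p[2]+c["cy"]])
E
python3 - <<'E'
from h import *
I={n:cv2.imread(f"pics/{n}0.png") for n in C}
def yellow(n,roi):
    x0,y0,x1,y1=roi; hsv=cv2.cvtColor(I[n][y0:y1,x0:x1],cv2.COLOR_BGR2HSV)
    m=((hsv[...,0]>20)&(hsv[...,0]<38)&(hsv[...,1]>90)&(hsv[...,2]>120)).astype(np.uint8)
    cs,_=cv2.findContours(m,cv2.RETR_EXTERNAL,cv2.CHAIN_APPROX_NONE)
    for k in sorted(cs,key=cv2.contourArea)[::-1][:2]:
        h=cv2.convexHull(k); M=cv2.moments(h); c=(M['m10']/M['m00']+x0,M['m01']/M['m00']+y0)
        print(n,"ring",np.round(c,2),cv2.boundingRect(h)[2:],"z37:",np.round(back(n,c,37),1),"z30",np.round(back(n,c,30),1))
yellow("top",(160,170,215,255)); yellow("scene",(285,185,360,260))
def dark(n,c,r):
    g=cv2.cvtColor(I[n],cv2.COLOR_BGR2GRAY).astype(float); x,y=c
    p=g[y-r:y+r+1,x-r:x+r+1]; w=np.clip(170-p,0,None); yy,xx=np.mgrid[y-r:y+r+1,x-r:x+r+1]
    u=((w*xx).sum()/w.sum(),(w*yy).sum()/w.sum()); print(n,"hole",np.round(u,2),"z78",np.round(back(n,u,78),1))
dark("top",(312,192),3);dark("top",(281,223),2);dark("scene",(200,165),3);dark("scene",(244,157),2)
# blue plate
for n,roi in (("top",(155,170,215,255)),("scene",(280,180,365,265))):
    x0,y0,x1,y1=roi; hsv=cv2.cvtColor(I[n][y0:y1,x0:x1],cv2.COLOR_BGR2HSV)
    m=((hsv[...,0]>95)&(hsv[...,0]<125)&(hsv[...,1]>120)).astype(np.uint8)
    k=max(cv2.findContours(m,cv2.RETR_EXTERNAL,cv2.CHAIN_APPROX_NONE)[0],key=cv2.contourArea)
    q=cv2.boxPoints(cv2.minAreaRect(k))+[x0,y0]
    P=np.array([back(n,u,12)[:2] for u in q]);print(n,P.round(0).tolist(),P.mean(0))
# platter
for n,roi in (("top",(255,165,340,245)),("scene",(175,130,265,205))):
    x0,y0,x1,y1=roi; hsv=cv2.cvtColor(I[n][y0:y1,x0:x1],cv2.COLOR_BGR2HSV)
    m=((hsv[...,0]>8)&(hsv[...,0]<40)&(hsv[...,1]>120)&(hsv[...,2]>130)).astype(np.uint8)
    k=max(cv2.findContours(m,cv2.RETR_EXTERNAL,cv2.CHAIN_APPROX_NONE)[0],key=cv2.contourArea)
    e=cv2.fitEllipse(cv2.convexHull(k)); c=np.array(e[0])+[x0,y0]; print(n,e,back(n,c,36))
E
```

```text
top ring [188.48 192.85] (18, 18) z37: [569.2 204.7  37. ] z30 [569.7 205.7  30. ]
top ring [180.69 235.5 ] (11, 10) z37: [411.  226.8  37. ] z30 [410.7 228.   30. ]
scene ring [310.11 233.68] (21, 20) z37: [575.4 207.   37. ] z30 [572.1 206.2  30. ]
scene ring [338.19 203.57] (12, 12) z37: [419.1 229.3  37. ] z30 [414.8 228.6  30. ]
top hole [312.26 191.57] z78 [ 584.9 -248.8   78. ]
top hole [281.64 223.22] z78 [ 467.3 -140.7   78. ]
scene hole [200.12 164.3 ] z78 [ 587.5 -249.6   78. ]
scene hole [244. 157.] z78 [ 470.6 -139.8   78. ]
top [[380.0, 282.0], [627.0, 249.0], [612.0, 149.0], [366.0, 184.0]] [496.09832121 216.03352359]
scene [[617.0, 152.0], [360.0, 180.0], [386.0, 282.0], [634.0, 248.0]] [499.29533605 215.4399342 ]
top ((42.89809799194336, 39.68684387207031), (67.23048400878906, 67.86544799804688), 146.65481567382812) [ 537.63149541 -203.05070961   36.        ]
scene ((44.03437423706055, 39.99060821533203), (58.42730712890625, 68.42979431152344), 85.22399139404297) [ 547.26869887 -198.77496285   36.        ]
```

The cameras agree within about 3 mm, and the hub–boss and nest–nest distances come out at 160 mm as they should. The lever's x direction is about 137° and the fixture's about 172°. That doesn't fit the stated "within 32° of across", but the picture is clear, so I'm going by it. Next I move above the lever, look again and recheck.

```bash
cat >> h.py <<'E'
hub=np.array([586.0,-249.2]); boss=np.array([468.9,-140.3])
d=(boss-hub)/np.linalg.norm(boss-hub); lyaw=np.degrees(np.arctan2(d[1],d[0])); bal=hub+48*d
NL=np.array([569.8,205.2]); NS=np.array([411.5,227.3])
e=(NS-NL)/np.linalg.norm(NS-NL); fyaw=np.degrees(np.arctan2(e[1],e[0])); goal=NL+48*e
E
python3 - <<'E'
from h import *
print(lyaw,bal,fyaw,goal)
for y in (lyaw-90,lyaw+90):
    print(y,solve_ik([*bal,150],[180,0,y]),solve_ik([*goal,108.3],[180,0,y+fyaw-lyaw]))
E
```

```text
137.07796187799306 [ 550.85051135 -216.51187605] 172.05239995398816 [522.26104309 211.83683479]
47.07796187799306 [-2.82495053e+01  1.08042566e+01  9.93212607e+01 -2.54444375e-14
  6.98744827e+01 -7.53274672e+01] [ 1.49434033e+01  1.01667371e+01  1.04931542e+02 -2.54444375e-14
  6.49017211e+01 -6.71089967e+01]
227.07796187799306 [-28.24950531  10.80425665  99.3212607    0.          69.87448266
 104.67253281] [ 14.9434033   10.16673713 104.93154176   0.          64.90172112
 112.89100335]
```

Run:
```python
from h import *
goto([*bal,240],[180,0,lyaw-90]); grip(50)
for n in C: cv2.imwrite(f"pics/{n}2.png",get_image(n)[:,:,::-1])
o=get_obs(); print(o["t"],o["tcp_pos"],o["ee_rot"],o["grip_width"])
a=cv2.imread("pics/top2.png")[150:250,240:350]; b=cv2.imread("pics/scene2.png")[120:220,165:275]
cv2.imwrite("pics/c2.png",cv2.resize(np.hstack([a,b]),None,fx=3.6,fy=3.6,interpolation=cv2.INTER_CUBIC))
```

```text
4.3583 [ 550.84585376 -216.51669829  240.00746452] [ 1.79999446e+02 -1.29756365e-03  4.70753823e+01] 50.41033956287802
```

View pics/c2.png

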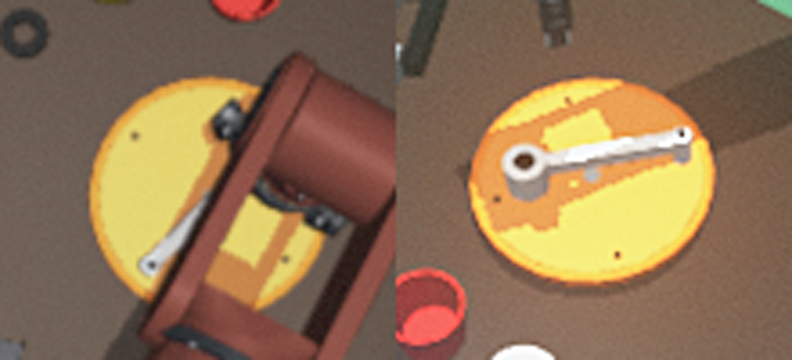

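The scene view shows the hub at about (200,165), unchanged, so the lever is at rest. I'm descending and closing in stages.

Run:
```python
from h import *
move_l([*bal,100],speed=200)
move_l([*bal,47.3],speed=60)
o=get_obs(); print(o["t"],o["tcp_pos"],o["wrist_force"])
for w in (30,22,19):
    grip(w,30); o=get_obs(); print(o["t"],o["grip_width"],o["wrist_force"].round(1))
for n in C: cv2.imwrite(f"pics/{n}3.png",get_image(n)[:,:,::-1])
a=cv2.imread("pics/top3.png")[150:250,240:350]; b=cv2.imread("pics/scene3.png")[120:220,165:275]
cv2.imwrite("pics/c3.png",cv2.resize(np.hstack([a,b]),None,fx=3.6,fy=3.6,interpolation=cv2.INTER_CUBIC))
```

```text
6.2333 [ 551.3099279  -216.75090178   47.76539325] [-0.45867904  0.1945848  -0.24407333]
6.5667 30.227277766398064 [-0.7  0.6  0.3]
6.8167 21.882031858526943 [ 0.6 -1.1  0.2]
7.0333 18.657070395127732 [-0.8 -0.1 -0.1]
```

View pics/c3.png

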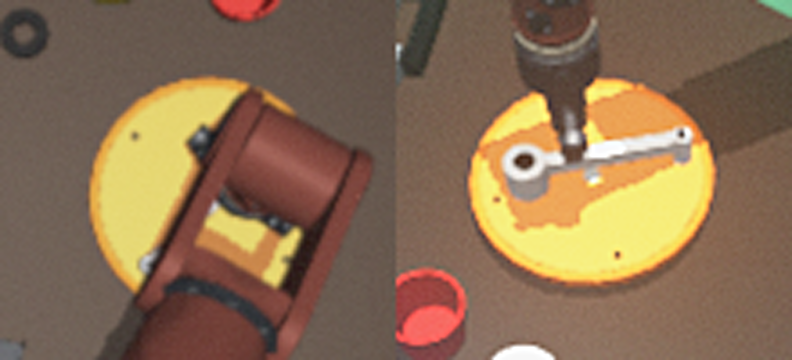

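The fingers straddle the arm about 50 mm from the hub axis, and the lever hasn't moved. I'm gripping and lifting.

Run:
```python
from h import *
grip(5,90); o=get_obs(); print(o["t"],o["grip_width"],o["wrist_force"].round(1),o["tcp_pos"])
move_l([*bal,60],speed=40)
move_l([*bal,125],speed=80); wait(.3)
o=get_obs(); print(o["t"],o["grip_width"],o["wrist_force"].round(2),o["moment"].round(3),o["tcp_pos"],o["ee_rot"])
for n in C: cv2.imwrite(f"pics/{n}4.png",get_image(n)[:,:,::-1])
a=cv2.imread("pics/top4.png")[150:250,240:350]; b=cv2.imread("pics/scene4.png")[100:200,165:275]
cv2.imwrite("pics/c4.png",cv2.resize(np.hstack([a,b]),None,fx=3.6,fy=3.6,interpolation=cv2.INTER_CUBIC))
for n in C:
    print(n,proj(n,[*hub,78+77]),proj(n,[*boss,78+77]))
```

```text
7.425 4.969794762063273 [-0.4  0.1 -0.3] [ 550.86347969 -216.51716457   47.30008128]
9.1583 5.117674015151975 [-0.33  0.15 -0.54] [-0.006  0.023 -0.048] [ 550.54683711 -216.36537467  124.43591024] [-1.79945257e+02  1.41842042e-02  4.70777481e+01]
top [316.038679   189.60636833] [283.46920278 222.91578986]
scene [197.95149738 151.20405713] [243.91676127 143.56387293]
```

View pics/c4.png

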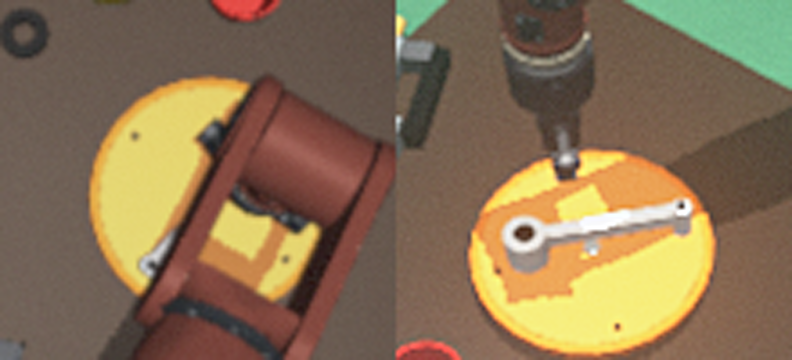

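It closed to 5 mm on nothing, and the lever is still on the platter. I need to know why, so I'm comparing the visible fingertip with its projected position.

Run:
```python
from h import *
for n in C:
    print(n,"tcp@125",proj(n,[550.5,-216.4,124.4]).round(1),"grasp",proj(n,[550.5,-216.4,143]).round(1),"tcp@47",proj(n,[*bal,47.3]).round(1),"grasp@47",proj(n,[*bal,66]).round(1))
    print(n,"balance top",proj(n,[*bal,76]).round(1),"hub",proj(n,[*hub,78]).round(1),"boss",proj(n,[*boss,78]).round(1))
a=cv2.imread("pics/scene3.png")[130:190,185:265];b=cv2.imread("pics/scene4.png")[125:185,185:265]
k=lambda a:cv2.resize(a,None,fx=5,fy=5,interpolation=cv2.INTER_CUBIC)
c=np.hstack([k(a),k(b)])
cv2.imwrite("pics/c5.png",c)
t=cv2.imread("pics/top4.png")[170:230,265:345];t3=cv2.imread("pics/top3.png")[170:230,265:345]
cv2.imwrite("pics/c6.png",np.hstack([k(t3),k(t)]))
```

```text
top tcp@125 [305.  200.1] grasp [305.8 199.8] tcp@47 [302.  201.1] grasp@47 [302.7 200.8]
top balance top [303.1 200.7] hub [312.4 191.3] boss [281.6 222.8]
scene tcp@125 [212.7 154.1] grasp [212.3 150.9] tcp@47 [214.4 166.6] grasp@47 [214.  163.7]
scene balance top [213.8 162.1] hub [200.5 164.1] boss [244.2 156.6]
```

View pics/c5.png

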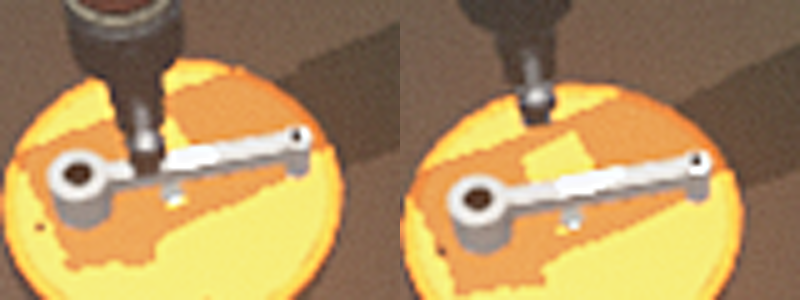

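View pics/c6.png

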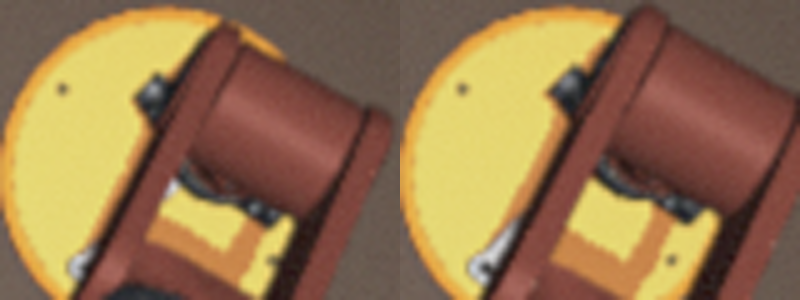

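The visible fingertip is about 5 px (roughly 28 mm) above where the reported TCP projects, so the fingers passed just over the arm. I'll check that offset over clear bench, with the gripper side-on to the camera, both open and shut.

Run:
```python
from h import *
for n in C: print(n,(-C[n]["R"].T@C[n]["t"]).round(0), proj(n,[145,608,194.5]))
p=np.array([560.,-20.]) ; cam=-C["scene"]["R"].T@C["scene"]["t"]; v=cam[:2]-p; y=np.degrees(np.arctan2(v[1],v[0]))-90
print(y)
move_l([*bal,160],speed=200); goto([*p,130],[180,0,y])
k=lambda a:cv2.resize(a,None,fx=6,fy=6,interpolation=cv2.INTER_CUBIC)
out=[]
for w in (None,20):
    if w: grip(w,30)
    wait(.2)
    o=get_obs(); u=proj("scene",o["tcp_pos"]); print(o["t"],o["grip_width"],o["tcp_pos"],u)
    im=get_image("scene")[:,:,::-1]; x0,y0=int(u[0])-30,int(u[1])-45; print(x0,y0)
    c=k(im[y0:y0+70,x0:x0+64]); cv2.drawMarker(c,(int((u[0]-x0+.5)*6),int((u[1]-y0+.5)*6)),(0,0,255),1,12); out.append(c)
cv2.imwrite("pics/c7.png",np.hstack(out))
cv2.imwrite("pics/top7.png",get_image("top")[:,:,::-1])
```

```text
top [ 474.  -20. 1492.] [ 50.50429111 316.71549928]
scene [1114.  336. 1192.] [494.95508618 178.12196156]
-57.316063841680716
11.65 4.634509137213 [560.07040503 -20.25339918 130.04575814] [257.43169531 182.68376539]
227 137
12.1917 20.079845809588353 [559.98463611 -19.98325599 129.98210181] [257.51283799 182.71573673]
227 137
```

View pics/c7.png

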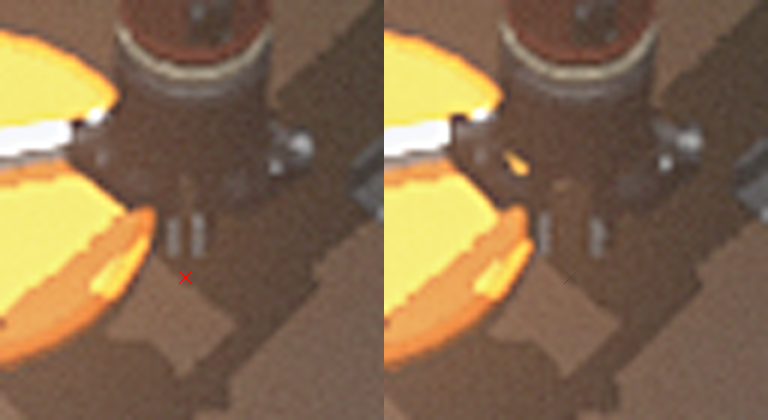

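The top view shows the gripper laterally where it should be, but the side view again puts the fingertips 20–28 mm above the reported TCP. I'm going back over the lever to a nominal z of 38, which is safe either way since the platter is at 36. I'll look, then close gently.

Run:
```python
from h import *
grip(50,30)
goto([*bal,125],[180,0,lyaw-90])
out=[]
k=lambda a:cv2.resize(a,None,fx=5,fy=5,interpolation=cv2.INTER_CUBIC)
def snap():
    im=get_image("scene")[:,:,::-1]; out.append(k(im[125:195,185:263])); o=get_obs(); print(o["t"],o["tcp_pos"].round(1),o["grip_width"].round(2),o["wrist_force"].round(1))
wait(.15); snap(); u=proj("scene",[*bal,125]);print(u)
move_l([*bal,60],speed=150); move_l([*bal,38.5],speed=50); wait(.1); snap()
cv2.imwrite("pics/c8.png",np.hstack(out))
```

```text
Traceback (most recent call last):
AttributeError: 'float' object has no attribute 'round'
```

Run:
```python
from h import *
out=[]
k=lambda a:cv2.resize(a,None,fx=5,fy=5,interpolation=cv2.INTER_CUBIC)
def snap():
    im=get_image("scene")[:,:,::-1]; out.append(k(im[125:195,185:263])); o=get_obs(); print(o["t"],o["tcp_pos"].round(1),o["grip_width"],o["wrist_force"].round(1))
snap(); u=proj("scene",[*bal,125]);print(u)
move_l([*bal,60],speed=150); move_l([*bal,38.5],speed=50); wait(.1); snap()
cv2.imwrite("pics/c8.png",np.hstack(out))
```

```text
14.8083 [ 550.9 -216.3  125. ] 49.94483142532465 [-0.5  0.3 -0.6]
[212.62056668 154.08012601]
16.125 [ 551.1 -216.7   38.8] 50.06381324598778 [ 0.4 -0.1 -0.2]
```

View pics/c8.png

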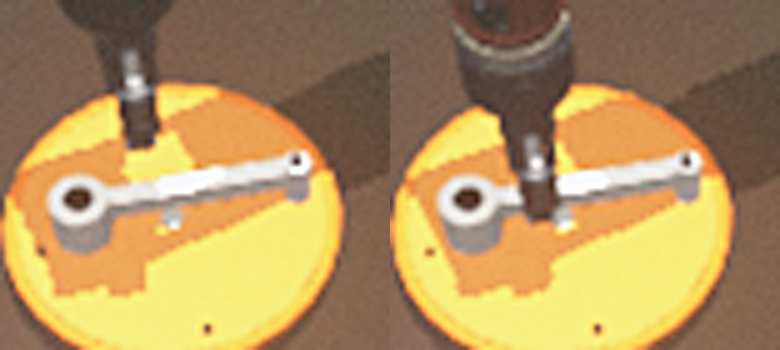

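Run:
```python
from h import *
j=np.array([np.cos(np.radians(lyaw-90)),np.sin(np.radians(lyaw-90))])
from scipy.optimize import brentq
for lab,w,row,zn in(("open50@125",50,153.9,125),("open50@38",50,168.3,38.8),("w5@125",5,148.9,124.4),("w19@47",19,164,47.3)):
  for off in (0,6):
    q=bal+j*(w/2+off); z=brentq(lambda z:proj("scene",[*q,z])[1]-row,-50,300); print(lab,off,round(z,1),"delta",round(z-zn,1))
```

```text
open50@125 0 159.5 delta 34.5
open50@125 6 167.6 delta 42.6
open50@38 0 72.6 delta 33.8
open50@38 6 81.3 delta 42.5
w5@125 0 158.2 delta 33.8
w5@125 6 166.0 delta 41.6
w19@47 0 77.7 delta 30.4
w19@47 6 86.2 delta 38.9
```

All four views agree: the real fingertips sit 30 mm or more above the reported TCP. They are now only about at the arm's top. I'm stepping down with a force check at each step and looking again.

Run:
```python
from h import *
out=[]
k=lambda a:cv2.resize(a,None,fx=5,fy=5,interpolation=cv2.INTER_CUBIC)
def snap():
    im=get_image("scene")[:,:,::-1]; out.append(k(im[125:195,185:263])); o=get_obs(); print(o["t"],o["tcp_pos"].round(1),o["grip_width"],o["wrist_force"].round(1))
f0=get_obs()["wrist_force"]
for z in (34,30,27,24):
    move_l([*bal,z],speed=30); f=get_obs()["wrist_force"]
    print(z,f.round(1))
    if np.linalg.norm(f-f0)>6: print("contact"); break
wait(.1); snap()
j=np.array([np.cos(np.radians(lyaw-90)),np.sin(np.radians(lyaw-90))])
grip(22,20); snap()
cv2.imwrite("pics/c9.png",np.hstack(out))
```

```text
34 [ 0.1  0.3 -0.8]
30 [ 0.  -0.9 -0.5]
27 [-0.1 -0.4 -0.4]
24 [-0.   0.7 -0.3]
17.3583 [ 550.9 -216.5   24. ] 49.75452189356221 [-0.2  0.8 -0.3]
17.7917 [ 550.9 -216.5   24. ] 22.136640960211857 [ 0.4 -0.3 -0.9]
```

View pics/c9.png

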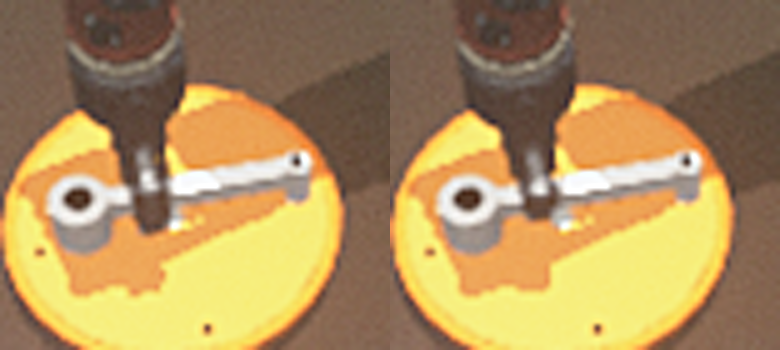

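The nominal TCP is 12 mm below the platter surface with no contact, which confirms the tool-length discrepancy. The tips are now about at the arm's underside, near (214.6,168). I'll go 7 mm deeper and close.

Run:
```python
from h import *
out=[]
k=lambda a:cv2.resize(a,None,fx=5,fy=5,interpolation=cv2.INTER_CUBIC)
def snap():
    im=get_image("scene")[:,:,::-1]; out.append(k(im[125:195,185:263])); o=get_obs(); print(o["t"],o["tcp_pos"].round(1),o["grip_width"],o["wrist_force"].round(1))
move_l([*bal,20],speed=30); print(get_obs()["wrist_force"].round(1))
move_l([*bal,17],speed=30); print(get_obs()["wrist_force"].round(1))
grip(19,25); snap()
grip(8,80); snap()
cv2.imwrite("pics/c10.png",np.hstack(out))
```

```text
[ 0.3 -0.4 -0.1]
[-0.6 -0.3  0.1]
18.5917 [ 550.9 -216.5   17.1] 18.995150149153115 [-0.3  0.  -1.2]
18.8583 [ 551.2 -216.4   17.4] 14.218463027648513 [0.4 0.6 2.6]
```

View pics/c10.png

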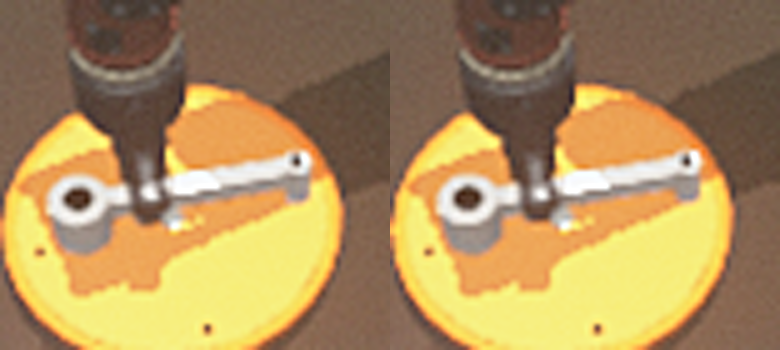

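The gripper is holding at about 14 mm. I'm lifting 20 mm and checking weight and level.

Run:
```python
from h import *
grip(8,100)
move_l([*bal,25],speed=40); wait(.2); o=get_obs(); print(o["t"],o["grip_width"],o["wrist_force"].round(1),o["moment"].round(2))
move_l([*bal,67],speed=80); wait(.3)
o=get_obs(); print(o["t"],o["grip_width"],o["wrist_force"].round(1),o["moment"].round(2),o["tcp_pos"].round(1))
im=get_image("scene")[:,:,::-1]; k=cv2.resize(im[110:195,185:263],None,fx=6,fy=6,interpolation=cv2.INTER_CUBIC); cv2.imwrite("pics/c11.png",k)
print(proj("scene",[*hub,128]),proj("scene",[*boss,128]))
```

```text
19.625 14.179168100601446 [-0.3  0.9 -6.3] [-0.02 -0.04 -0.06]
20.6 13.859274089728917 [-0.4  0.  -6.1] [-0.05 -0.02  0.04] [ 550.4 -216.2   66.3]
[198.86342079 155.86544657] [244.00491038 148.29417645]
```

View pics/c11.png

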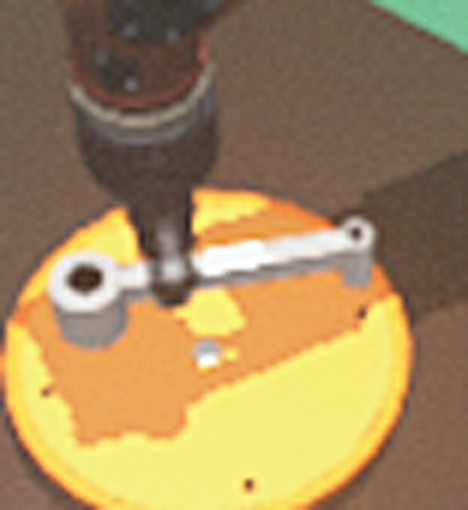

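The lever is lifted and the weight reads 6.1 N. The hub shows at (198.8,156.0) and the boss at (244.0,148.2), within 0.3 px of the level prediction, so it hasn't tilted or slipped. I'm carrying it over now.

Run:
```python
from h import *
move_l([*bal,115],speed=120)
A=[180,0,fyaw-90]
goto([*goal,115],A); move_l([*goal,78.3],speed=60); wait(.4)
o=get_obs(); print(o["t"],o["grip_width"],o["wrist_force"].round(1),o["tcp_pos"].round(1),o["ee_rot"].round(2))
for n in C: cv2.imwrite(f"pics/{n}12.png",get_image(n)[:,:,::-1])
a=cv2.imread("pics/top12.png")[165:255,150:230];b=cv2.imread("pics/scene12.png")[165:255,285:365]
cv2.imwrite("pics/c12.png",cv2.resize(np.hstack([a,b]),None,fx=5,fy=5,interpolation=cv2.INTER_CUBIC))
for n in C: print(n,"hub",proj(n,[*NL,139]).round(2),"boss",proj(n,[*NS,139]).round(2))
```

```text
23.9417 13.939208200207185 [-0.2  0.8 -6.3] [522.4 211.9  78.6] [ 1.7997e+02 -1.0000e-02  8.2060e+01]
top hub [183.85 190.62] boss [175.44 236.49]
scene hub [315.12 218.67] boss [345.12 186.75]
```

View pics/c12.png

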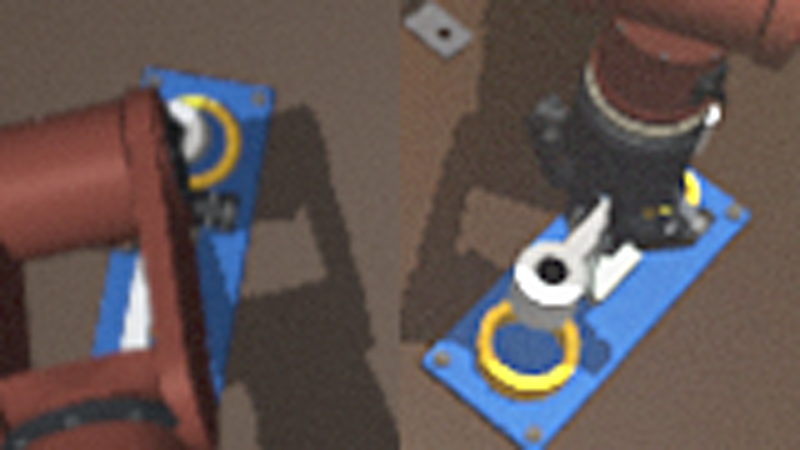

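The hub hole is at (315.0,218.2) in the scene view, against a predicted (315.1,218.7). I'll overlay the modelled rims and hub circles on both cameras as a centring check.

Run:
```python
from h import *
S=6
def draw(img,n,roi,items):
    x0,y0,x1,y1=roi; c=cv2.resize(img[y0:y1,x0:x1],None,fx=S,fy=S,interpolation=cv2.INTER_CUBIC)
    for (p,r,z,col) in items:
        t=np.linspace(0,2*np.pi,80); P=np.array([proj(n,[p[0]+r*np.cos(a),p[1]+r*np.sin(a),z]) for a in t])
        cv2.polylines(c,[np.int32(((P-[x0,y0]+.5)*S).round())],True,col,1,cv2.LINE_AA)
    return c
R=(0,0,255);G=(0,255,0);K=(255,0,255)
nest=[(NL,34,37,R),(NL,26,37,R),(NS,20,37,R),(NS,13,37,R)]
lev=[(NL,22,139,G),(NS,10,139,G)]
ros=(295,185,358,250); rot=(165,178,205,248)
a=draw(cv2.imread("pics/scene0.png"),"scene",ros,nest);b=draw(cv2.imread("pics/scene12.png"),"scene",ros,nest+lev)
cv2.imwrite("pics/o1.png",np.hstack([a,b]))
a=draw(cv2.imread("pics/top0.png"),"top",rot,nest);b=draw(cv2.imread("pics/top12.png"),"top",rot,nest+lev)
cv2.imwrite("pics/o2.png",np.hstack([a,b]))
```

```text
(no output)
```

View pics/o1.png

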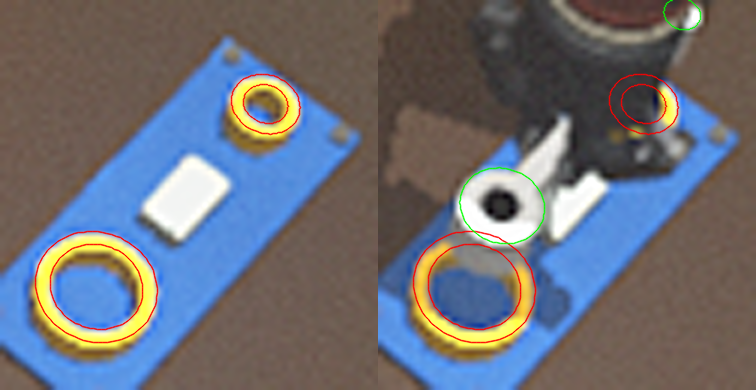

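View pics/o2.png

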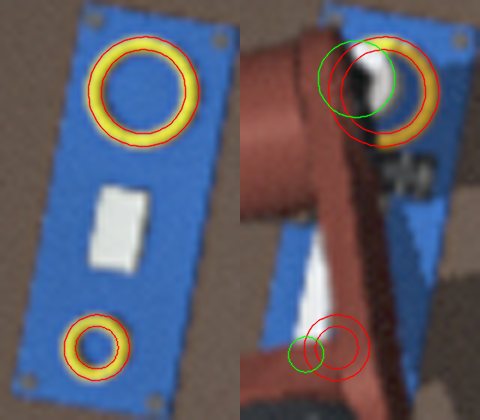

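The modelled nest rims fall on the yellow rings in both cameras. The hub is within about 1 mm of its circle, and the boss edge also matches. One last stillness check, then I hand it in.

Run:
```python
from h import *
wait(.3); o=get_obs(); print(o["t"],o["grip_width"],o["wrist_force"].round(1),o["tcp_pos"].round(1),np.abs(o["qvel"]).max())
print(sign_off())
```

```text
24.3417 13.73063229574883 [ 0.1 -0.5 -6.2] [522.2 211.8  78.3] 0.1126552215267232
the job is handed in; nothing more can be done
None
```

I picked the lever up off the turntable by its arm at the balance point. I carried it level to the fixture and handed in at about 24 s, with it held still over the nests.

**Last checks:**
- **Grip and weight:** the gripper was steady at about 14 mm, and the load read 6.2 N (about 0.63 kg). The arm was still.
- **Centring:** in the scene camera the hub was within about 1 mm of its position over the large nest. The boss was mostly hidden by the gripper, but its visible edge matched. In the top view the robot hid most of the lever, but what showed agreed.
- **Height:** the underside is about 60 mm above the rims. I worked this out from how far the lever was lifted, and the scene image agreed.

**What went wrong or disagreed:**
- **First grasp missed:** it closed on nothing, just above the arm, because the real fingertips sit about 30 mm higher than the reported TCP. I confirmed that from the images and a force-checked descent, then regripped about 30 mm lower. The lever did not visibly move during the miss.
- **Fixture angle:** it measured about 82° from straight across the bench, outside the stated 32°. I went by the images, where the nest spacing came out right at 160 mm.

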